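# Pack up a setting jack to its gauge and trim it with a pin spanner

### The job

Set the lock-setting jack to its gauge. Before touching the adjusting ring, stack packing plates squarely on the middle of the table, one on another, until the top one is less than a plate's thickness below the gauge pointer (one more would stand above it); then put both pins of the pin spanner into the two holes of the adjusting ring and turn it anticlockwise with the spanner until the top of the stack is level with the pointer. Finally stand the spanner back on the bench clear of the jack, leave the spare plates lying flat on the bench, do not turn the ring with the fingers, and leave the gauge post, the padlock, the lock cylinder and the mug where they are.

Things in the scene. Friction and masses are not known exactly. Their poses are not given: they have to be found in the camera images.
- jack: Grey setting jack, fixed to the bench. Base 160 (x, from -55 to +105 mm) x 240 (y, +-120 mm) x 28 mm; origin at the underside, midway between table and ring, z up. On it are the steel table (at y = -75 mm), the adjusting ring (at y = +75 mm) and one gauge post (at x = 82, y = -75 mm).
- table_top (a point): Centre of the top face of the jack's table, a steel rectangle 86 x 56 mm, long along the jack's x; axes are parallel to the jack's. 46 mm above the bench when wound down; rises with the ring.
- jack_ring (a joint): Turn of the adjusting ring in rad, 0 to 1.6, anticlockwise seen from above is positive. 0 is the lower stop; the ring starts within 0.3 of it. It is stiff (0.12 N m) and stays where it is left. Every radian raises the table by 8 mm (12.8 mm in all). The ring is 90 mm across, its flat top 46 mm above the bench, and does not rise itself.
- ring_hole0 (a point): Mouth centre, on the ring's top face, of one of its two round pin holes: 13 mm wide, 11 mm deep, 28 mm either side of the ring's axis (56 mm apart); both alike. It turns with the ring. At ring 0 the line from hole 0 to hole 1 lies 0.5 rad clockwise of the jack's x.
- ring_hole1 (a point): Mouth centre, on the ring's top face, of one of its two round pin holes: 13 mm wide, 11 mm deep, 28 mm either side of the ring's axis (56 mm apart); both alike. It turns with the ring. At ring 0 the line from hole 0 to hole 1 lies 0.5 rad clockwise of the jack's x.
- gauge_short_mark (a point): Brass-collared steel short gauge post standing loose (0.9 kg) on the jack's base; exactly one of three is there, the others are absent. The point is the top edge of its pointer's tip: the mark, z up. It lies 50 mm from the table's centre on the jack's +x side, 10 mm off the plates' ends; the post rises 8 mm over the mark. Height: 42 mm over the table top at ring 0, i.e. three plates and 6 mm.
- gauge_middle_mark (a point): Brass-collared steel middle gauge post standing loose (0.9 kg) on the jack's base; exactly one of three is there, the others are absent. The point is the top edge of its pointer's tip: the mark, z up. It lies 50 mm from the table's centre on the jack's +x side, 10 mm off the plates' ends; the post rises 8 mm over the mark. Height: 55.5 mm over the table top at ring 0, i.e. four plates and 7.5 mm.
- gauge_tall_mark (a point): Brass-collared steel tall gauge post standing loose (0.9 kg) on the jack's base; exactly one of three is there, the others are absent. The point is the top edge of its pointer's tip: the mark, z up. It lies 50 mm from the table's centre on the jack's +x side, 10 mm off the plates' ends; the post rises 8 mm over the mark. Height: 69 mm over the table top at ring 0, i.e. five plates and 9 mm.
- plate0: Aluminium packing plate, 80 x 50 x 12 mm (x, y, z), flat and solid, 0.1 to 0.17 kg; starts lying flat on the bench. Origin at its middle (6 mm above its underside), x along the 80 mm. All plates are alike and 5 to 7 of the 7 are present (the others are absent). It is gripped across its 50 mm width.
- plate1: Aluminium packing plate, 80 x 50 x 12 mm (x, y, z), flat and solid, 0.1 to 0.17 kg; starts lying flat on the bench. Origin at its middle (6 mm above its underside), x along the 80 mm. All plates are alike and 5 to 7 of the 7 are present (the others are absent). It is gripped across its 50 mm width.
- plate2: Aluminium packing plate, 80 x 50 x 12 mm (x, y, z), flat and solid, 0.1 to 0.17 kg; starts lying flat on the bench. Origin at its middle (6 mm above its underside), x along the 80 mm. All plates are alike and 5 to 7 of the 7 are present (the others are absent). It is gripped across its 50 mm width.
- plate3: Aluminium packing plate, 80 x 50 x 12 mm (x, y, z), flat and solid, 0.1 to 0.17 kg; starts lying flat on the bench. Origin at its middle (6 mm above its underside), x along the 80 mm. All plates are alike and 5 to 7 of the 7 are present (the others are absent). It is gripped across its 50 mm width.
- plate4: Aluminium packing plate, 80 x 50 x 12 mm (x, y, z), flat and solid, 0.1 to 0.17 kg; starts lying flat on the bench. Origin at its middle (6 mm above its underside), x along the 80 mm. All plates are alike and 5 to 7 of the 7 are present (the others are absent). It is gripped across its 50 mm width.
- plate5: Aluminium packing plate, 80 x 50 x 12 mm (x, y, z), flat and solid, 0.1 to 0.17 kg; starts lying flat on the bench. Origin at its middle (6 mm above its underside), x along the 80 mm. All plates are alike and 5 to 7 of the 7 are present (the others are absent). It is gripped across its 50 mm width.
- plate6: Aluminium packing plate, 80 x 50 x 12 mm (x, y, z), flat and solid, 0.1 to 0.17 kg; starts lying flat on the bench. Origin at its middle (6 mm above its underside), x along the 80 mm. All plates are alike and 5 to 7 of the 7 are present (the others are absent). It is gripped across its 50 mm width.
- spanner: Dark steel two-armed face pin spanner, 0.32 kg, alike either way round; stands by itself on its pins and heels. Origin on the bench midway between the pin tips, z up. Head bar 24 x 76 x 12 mm along y, underside at z = 10 mm, pins below it at y = +-28 mm, grip block on top. With the pins fully in, the bar rests on the ring and the origin is 36 mm above the bench.
- spanner_grip (a point): Centre of the spanner's grip block, at z = 46 mm over the origin: a square block 24 x 24 mm rising over the middle of the bar from z = 22 to 64 mm; may be gripped from above across x or across y.
- spanner_heel (a point): Foot of the heel (16 mm across) at the end of one of the spanner's two arms, at x = +70 mm; the other is at x = -70 mm. Each arm is a flat bar 14 mm wide, z = 11 to 21 mm, reaching 78 mm from the middle. With the pins in the ring the arms clear the ring, the base and the stack.
- pin0 (a point): Tip of the spanner's pin at y = -28 mm in the spanner's frame, z = 0. The pin is 9 mm thick, 10 mm long, with a chamfered tip.
- pin1 (a point): Tip of the spanner's pin at y = +28 mm in the spanner's frame, z = 0. The pin is 9 mm thick, 10 mm long, with a chamfered tip.
- cylinder: Bystander: brass lock cylinder, 44 x 72 x 17 mm, origin under its centre.
- padlock: Bystander: small brass padlock lying flat, 46 x 30 x 13 mm, origin under its centre.
- mug: Bystander: white dotted mug, 82 x 117 x 91 mm, origin under its centre.
Not all that is in view belongs to the job. What is shaped like the plate2 but red is not meant. Leave any turquoise look-alike of the plate0 alone.

How it is judged:
By the outcome, as a careful person would: the job done as asked, in the order asked, and still so for the second after the job is handed in, with the robot touching nothing.
Of gauge_short, gauge_middle, gauge_tall only 1 to 1 are there at a start; the rules pass over those that are not, and their reading is None.
Of plate0, plate1, plate2, plate3, plate4, plate5, plate6 only 5 to 7 are there at a start; the rules pass over those that are not, and their reading is None.
At some moment in a run one of spanner may be knocked a few centimetres aside while the robot is not near it.
It also fails if it takes over 210 s, if anything falls off the work surface, if the arm or the gripper's body presses on something with over 40 N, if the wrist force passes 120 N, or if a joint passes its speed limit or range.

### The arm

A 7-joint arm with a two-finger parallel gripper is mounted at the origin on a cart in front of the work surface, level with it; the furniture and walls round the work are solid. World frame = base frame: x ahead of the robot, y to its left, z up, the work surface at z = 0. Lengths are in m, angles in rad, forces in N, time in s.
With the tool pointing down it reaches from about 0.4 to 0.85 m from the base axis. Payload 10.4 kg.
Tool frame: the origin (TCP) lies midway between the tips of the shut fingers; the grasp point (between the pads) lies 19 mm behind it; z points along the fingers, y is the line along which they close (so a half turn about z gives the same grasp; the last joint's range is limited). The gripper opens to 87 mm and grips with 3 to 60 N. Pads are 19 mm wide; open, the fingers measure 117 mm over their backs; the gripper's body (75 mm by 190 mm) begins 51 mm behind the grasp point.
Start: joints at [1.114, 0.332, -0.065, 1.46, 0.022, 1.35, -0.088], TCP at [0.263, -0.567, 0.223] pointing down, gripper open.
Joint ranges: [-2.6, 2.6], [-0.5, 2.12], [-1.47, 1.34], [0.16, 2.42], [-1.27, 4.41], [0.06, 2.06], [-2.6, 2.6]. Speed limits (rad/s): [2.22, 2.22, 2.79, 2.79, 3.14, 3.14, 3.14].

### API

Orientations are given as a unit quaternion [x, y, z, w].
In Python, from bench import r gives the robot as it stands.
- The arm moves only by the tool arm_command, never from a script. Its arguments are lists of equal length, an entry for each row: "xyz": the shift along the world's x, y, z in m, a list of three; "rot": the turn, a rotation vector about the world's x, y, z in rad, a list of three. In form: {"xyz": [[tx, ty, tz], ...], "rot": [[ax, ay, az], ...]}. A call has 1 to 20 rows; each row is the pose to reach, as a shift and turn from the pose commanded when the call began; what a row does not reach only later rows make up. A row lasts 1/12 s, in which the tool goes at most 41.7 mm and 7.16 degrees, less where a joint would pass 70% of its speed; a pose out of reach is approached as far as the arm can. A call with a gripper value outside its range is refused whole. "grip" is the opening, from 0 (shut) to 1 (fully open), set as the call begins (left out, the last holds). The fingers move at their own pace and stop on an object; "squeeze" is the grip in N (left out, the last holds). Time passes only in rows, so rows that repeat a pose let the fingers close. It gives the time, the measured TCP pose, the force, the opening and the grip force at its end, in the units of the state.
- r.read_state(): the state, without advancing time (a new reading comes with each control period).
- r.camera(name): name is "scene" or "top" or "wrist"; returns the picture (400x640x3 uint8, red, green, blue); there is no depth.
- r.camera_model(name): a dict with "fx", "fy", "cx", "cy" (pixels), "k1" (the pictures are not rectified: a ray, as slopes to the right and down, at radius r is drawn at 1 + k1 r^2 times it, then the intrinsics apply), "T" (4x4, takes a point from camera to world coordinates). Camera axes: x right, y up, looking along -z (the intrinsics and any distortion apply to the point x, -y, -z); pixel columns grow to the right and rows downward; lengths in m; the calibration is good to about 2 mm. A picture is of the moment at which its call begins: read the wrist's pose just before it. camera_model takes no time and is no camera call; for the wrist camera it gives the pose at the moment of the call.
- r.close_job(): hands the job in; it is judged then, once.
Trained networks look in the newest picture that a camera, given by its name, has taken for a name from the list of things; names that differ only in an ending like _2 or _b are one class to them, and where a whole thing is asked for, a point or a joint stands for the part that bears it (a point fixed in the world has none). Each returns a list of dicts, best first, with "conf" (0 to 1); they miss things now and then, are a little off and sometimes report something else, mostly with a low value. They report only what shows in the picture. A call takes as long as a camera call. They do not tell look-alikes from the thing itself.
- r.look_for(label, camera): "at" ([x, y, z] in m, in the coordinates of the camera as it stood for that picture, good to about 4 mm: the middle of the surface that is visible of it).
- r.spot_point(label, camera): "at" ([x, y, z] in m, in the coordinates of the camera as it stood for that picture, good to about 4 mm: a listed point, or the origin of a listed thing).
The state is a dict: "time": time; "joint_positions": joint angles; "joint_vel": joint speeds; "joint_torque": joint torques, N m; "ee_pos": TCP position; "eef_rot": TCP orientation; "ft_force": force on the tool from outside, world axes, zero at the start; "torque": the same for the moment, N m; "width": finger opening in m; "grip_force": force on a finger pad.
Only numpy, scipy, OpenCV 4.12 (cv2) and the standard library are available. Lean on these libraries where they do the work, as an engineer would, in place of code of your own. Each camera call takes 0.05 s, during which the arm holds its last target. There are 200 camera calls.

## Working session

There is one attempt and no reset: what is moved stays moved. The work goes in short steps, Python scripts to look and compute and a tool call to move; the robot and the scene stay as the last step left them, time stands still between calls to the robot, and variables do not carry over. Pictures are saved under pics/ and viewed, at most 14 in all, crops included, and the job is handed in when it is done.

Besides the shell and the picture viewer there is one more tool, called after "Call:" by a JSON object that holds its "name" and its "arguments". arm_command: Moves the arm, as the interface text tells. Its arguments: {"type":"object","properties":{"xyz":{"type":"array"},"rot":{"type":"array"},"grip":{"type":"number"},"squeeze":{"type":"number"}},"required":["xyz","rot"]}

```bash
ls; mkdir -p pics
cat > h.py <<'E'
import numpy as np, cv2
from bench import r
from scipy.spatial.transform import Rotation as R
def snap(cam,name=None):
    T=r.camera_model(cam); im=r.camera(cam)
    if name: cv2.imwrite('pics/'+name,im[:,:,::-1])
    return T,im
def proj(m,P):
    T=np.array(m['T']); p=(np.asarray(P,float)-T[:3,3])@T[:3,:3]
    u=p[...,0]/-p[...,2]; v=-p[...,1]/-p[...,2]; d=1+m['k1']*(u*u+v*v)
    return np.stack([m['cx']+m['fx']*u*d, m['cy']+m['fy']*v*d],-1)
def ray(m,px,z):
    # pixel -> world at height z
    px=np.asarray(px,float); x=(px[...,0]-m['cx'])/m['fx']; y=(px[...,1]-m['cy'])/m['fy']
    u,v=x,y
    for _ in range(20):
        d=1+m['k1']*(u*u+v*v); u,v=x/d,y/d
    T=np.array(m['T']); D=np.stack([u,-v,-np.ones_like(u)],-1)@T[:3,:3].T
    return T[:3,3]+D*((z-T[2,3])/D[...,2])[...,None]
def W(m,at):
    T=np.array(m['T']); return T[:3,:3]@np.array(at)+T[:3,3]
def st():
    s=r.read_state(); print('t',round(s['time'],2),np.round(s['ee_pos'],4),'rot',np.round(s['eef_rot'],4),'F',np.round(s['ft_force'],1),'w',round(s['width'],4),round(s['grip_force'],1),'q',np.round(s['joint_positions'],2)); return s
E
python3 - <<'E'
from h import *
st()
for c in ['scene','top']:
    m,im=snap(c,c+'0.png')
    print(c,{k:np.round(v,3).tolist() for k,v in m.items()})
    for l in ['jack','table_top','ring_hole0','ring_hole1','gauge_short_mark','gauge_middle_mark','gauge_tall_mark','plate0','spanner','spanner_grip','pin0','spanner_heel','cylinder','padlock','mug']:
        for o in r.spot_point(l,c)[:8]:
            w=W(m,o['at']); print(l,round(o['conf'],2),np.round(w,3),np.round(proj(m,w)))
E
```

```text
pics
t 0.0 [ 0.2625 -0.5668  0.2218] rot [ 9.766e-01  2.152e-01 -2.000e-04 -7.000e-04] F [ 0.7  0.4 -0.2] w 0.0868 0.0 q [ 1.11  0.33 -0.06  1.46  0.02  1.35 -0.09]
scene {'fx': 484.838, 'fy': 484.838, 'cx': 311.373, 'cy': 205.237, 'k1': -0.105, 'T': [[0.458, 0.43, -0.778, -0.645], [-0.889, 0.2, -0.413, -0.68], [-0.022, 0.88, 0.474, 0.861], [0.0, 0.0, 0.0, 1.0]]}
jack 0.68 [0.533 0.113 0.005] [268. 231.]
table_top 0.83 [0.546 0.042 0.049] [288. 223.]
ring_hole0 0.74 [0.547 0.185 0.047] [252. 214.]
ring_hole0 0.72 [ 0.567  0.309 -0.001] [228. 216.]
ring_hole0 0.54 [0.495 0.19  0.05 ] [242. 220.]
ring_hole1 0.74 [0.547 0.185 0.047] [252. 214.]
ring_hole1 0.72 [ 0.567  0.309 -0.001] [228. 216.]
ring_hole1 0.54 [0.495 0.19  0.05 ] [242. 220.]
gauge_middle_mark 0.51 [0.592 0.05  0.1  ] [292. 203.]
gauge_tall_mark 0.34 [0.803 0.005 0.001] [331. 204.]
plate0 0.86 [ 0.433 -0.417  0.009] [411. 288.]
plate0 0.78 [ 0.667 -0.183  0.003] [364. 232.]
plate0 0.75 [ 0.43  -0.301  0.008] [372. 279.]
plate0 0.67 [ 0.377 -0.197  0.007] [331. 280.]
plate0 0.54 [ 0.565 -0.417  0.008] [424. 264.]
plate0 0
[... 1633 characters left out ...]
0 0.67 [ 0.556 -0.3    0.007] [408. 205.]
plate0 0.6 [ 0.429 -0.302  0.007] [410. 245.]
spanner 0.72 [0.498 0.329 0.001] [213. 227.]
spanner 0.26 [0.542 0.044 0.046] [300. 211.]
spanner_grip 0.74 [0.494 0.331 0.043] [209. 228.]
pin0 0.96 [ 0.511  0.359 -0.001] [204. 223.]
pin0 0.72 [ 0.488  0.302 -0.   ] [221. 230.]
pin0 0.69 [ 0.565  0.306 -0.003] [220. 206.]
spanner_heel 0.66 [ 0.566  0.306 -0.001] [220. 206.]
spanner_heel 0.38 [0.49  0.303 0.   ] [221. 229.]
spanner_heel 0.28 [0.507 0.358 0.   ] [204. 224.]
cylinder 0.63 [ 0.575  0.408 -0.   ] [189. 204.]
padlock 0.65 [ 0.622  0.281 -0.001] [228. 189.]
padlock 0.22 [0.532 0.117 0.001] [279. 215.]
mug 0.7 [ 0.802  0.006 -0.001] [312. 133.]
```

Run:
```python
import cv2
a=cv2.imread('pics/top0.png'); cv2.imwrite('pics/top0c.png',cv2.resize(a[100:300,160:480],(800,500),interpolation=cv2.INTER_CUBIC))
a=cv2.imread('pics/scene0.png'); cv2.imwrite('pics/scene0c.png',cv2.resize(a[150:310,180:450],(800,474),interpolation=cv2.INTER_CUBIC))
```

```text
(no output)
```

View pics/top0c.png

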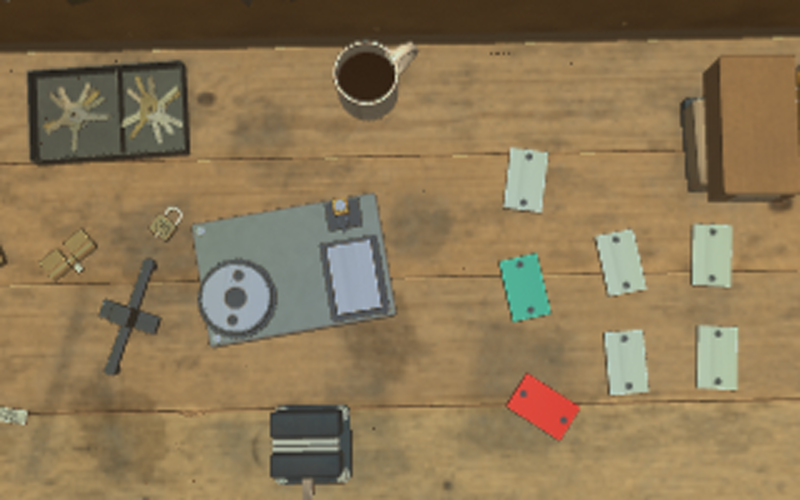

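View pics/scene0c.png

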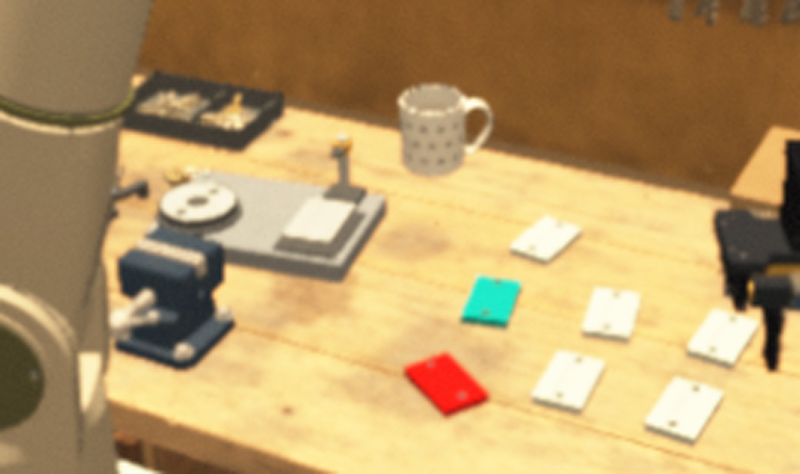

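The grey plates at full-frame pixels (369,171), (445,202), (446,242), (408,205) and (410,245) are the real ones. The look-alikes are the turquoise plate at (370,214) and the red one at (377,262). The mark's height of about 0.10 m points to the middle gauge, so four plates. The next step is to measure the plate poses by segmentation.

```bash
cat >> h.py <<'E'
def quad(im,seed,tol=14):
    g=cv2.GaussianBlur(im,(3,3),0); mask=np.zeros((im.shape[0]+2,im.shape[1]+2),np.uint8)
    cv2.floodFill(g.copy(),mask,tuple(int(v) for v in seed),0,(tol,)*3,(tol,)*3,cv2.FLOODFILL_MASK_ONLY|cv2.FLOODFILL_FIXED_RANGE|(255<<8))
    k=mask[1:-1,1:-1]; c=max(cv2.findContours(k,cv2.RETR_EXTERNAL,cv2.CHAIN_APPROX_NONE)[0],key=cv2.contourArea); return cv2.convexHull(c)[:,0]
def rect(m,im,seed,z,tol=14):
    P=ray(m,quad(im,seed,tol),z)[:,:2]; (c,wh,_)=cv2.minAreaRect((P*1000).astype(np.float32))
    b=cv2.boxPoints((c,wh,_)); e=[b[1]-b[0],b[2]-b[1]]; e=max(e,key=np.linalg.norm)
    y=np.arctan2(e[1],e[0]); y=(y+np.pi/2)%np.pi-np.pi/2
    print('rect',np.round(c,1),np.round(sorted(wh),1),'yaw',round(y,3)); return c,wh,y
E
python3 - <<'E'
from h import *
im=cv2.imread('pics/top0.png')[:,:,::-1].copy(); m=r.camera_model('top')
for s in [(369,171),(445,202),(446,242),(408,205),(410,245)]: rect(m,im,s,.012,30)
rect(m,im,(301,211),.048,30)
E
```

```text
rect [ 666.7 -181.2] [47.6 77.8] yaw -0.154
rect [ 563.4 -416.1] [47.9 77.5] yaw -0.057
rect [ 433.4 -415.3] [47.4 78.3] yaw -0.058
rect [ 557.  -298.9] [47.8 77.3] yaw 0.178
rect [ 429.7 -300.3] [48. 78.] yaw 0.048
rect [542.2  42.1] [53.4 83.3] yaw 0.152
```

Call:
{"name": "arm_command", "arguments": {"xyz": [[0.05,0.03,0.08],[0.278,0.637,0.1],[0.278,0.637,0.1],[0.278,0.637,0.1],[0.278,0.637,0.1],[0.278,0.637,0.1],[0.278,0.637,0.1],[0.278,0.637,0.1],[0.278,0.637,0.1],[0.278,0.637,0.1],[0.278,0.637,0.1],[0.278,0.637,0.1],[0.278,0.637,0.1],[0.278,0.637,0.1],[0.278,0.637,0.1],[0.278,0.637,0.1],[0.278,0.637,0.1],[0.278,0.637,0.1],[0.278,0.637,0.1],[0.278,0.637,0.1]], "rot": [[0,0,0],[0,0,-0.284],[0,0,-0.284],[0,0,-0.284],[0,0,-0.284],[0,0,-0.284],[0,0,-0.284],[0,0,-0.284],[0,0,-0.284],[0,0,-0.284],[0,0,-0.284],[0,0,-0.284],[0,0,-0.284],[0,0,-0.284],[0,0,-0.284],[0,0,-0.284],[0,0,-0.284],[0,0,-0.284],[0,0,-0.284],[0,0,-0.284]]}}

```text
time: 3.27
ee_pos: [0.5407, 0.0704, 0.3224]
eef_rot: [0.997, 0.076, -0.0, -0.0]
ft_force: [-0.3, -0.2, 0.1]
width: 0.087
grip_force: 0.0
```

Run:
```python
from h import *
st(); m,im=snap('wrist','w1.png'); print({k:np.round(v,3).tolist() for k,v in m.items()})
for l in ['table_top','ring_hole0','gauge_middle_mark','gauge_short_mark','gauge_tall_mark','jack']:
    for o in r.spot_point(l,'wrist')[:4]:
        w=W(m,o['at']); print(l,round(o['conf'],2),np.round(w,4),np.round(proj(m,w)))
```

```text
t 3.27 [0.5407 0.0704 0.3224] rot [ 9.971e-01  7.560e-02 -2.000e-04 -1.000e-04] F [-0.3 -0.2  0.1] w 0.087 0.0 q [ 0.34  0.17 -0.63  1.48  0.1   1.52 -1.71]
{'fx': 298.427, 'fy': 298.427, 'cx': 324.075, 'cy': 200.799, 'k1': 0.004, 'T': [[0.151, 0.95, 0.273, 0.615], [-0.989, 0.145, 0.041, 0.08], [-0.001, -0.276, 0.961, 0.484], [0.0, 0.0, 0.0, 1.0]]}
table_top 0.56 [0.5424 0.0444 0.0474] [341. 169.]
ring_hole0 0.73 [0.5469 0.189  0.0439] [244. 151.]
ring_hole0 0.57 [0.4886 0.1923 0.0463] [239. 189.]
gauge_middle_mark 0.83 [0.59   0.0472 0.1037] [348. 140.]
gauge_middle_mark 0.42 [0.4988 0.3289 0.044 ] [148. 169.]
gauge_tall_mark 0.33 [0.5502 0.1889 0.0464] [244. 149.]
jack 0.75 [0.5261 0.1149 0.004 ] [295. 168.]
jack 0.75 [ 0.5646 -0.4157  0.0046] [617. 193.]
jack 0.23 [0.5896 0.0447 0.098 ] [349. 140.]
```

View pics/w1.png

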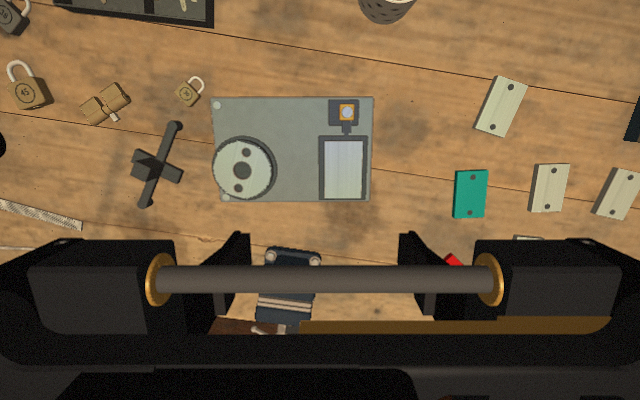

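The wrist view shows the jack with the table at (343,168), the ring holes at (246,153) and (238,188), and the post at (347,112). The mark height agrees across the three views, so it is the middle gauge and four plates. The nearest grey plate is at (501,106).

```bash
cat >> h.py <<'E'
def holes(m,im,guess,z=.046):
    # dark blob centroid near each guess (world xy)
    g=cv2.cvtColor(im,cv2.COLOR_RGB2GRAY).astype(float); out=[]
    for q in guess:
        u=proj(m,[*q,z]); s=np.linalg.norm(proj(m,[q[0]+.01,q[1],z])-u)
        yy,xx=np.mgrid[:g.shape[0],:g.shape[1]]; k=np.hypot(xx-u[0],yy-u[1])<s*1.1
        w=np.clip(np.median(g[k])-25-g,0,None)*k; p=[(w*xx).sum()/w.sum(),(w*yy).sum()/w.sum()]
        out.append(ray(m,p,z)[:2])
    out=np.array(out); d=out[0]-out[1]; print('holes',np.round(out*1000,1).tolist(),'c',np.round(out.mean(0)*1000,1),'dist',np.round(np.linalg.norm(d)*1000,1),'ang',round(np.arctan2(d[1],d[0]),3)); return out
E
python3 - <<'E'
from h import *
m=r.camera_model('wrist'); im=cv2.imread('pics/w1.png')[:,:,::-1].copy()
for t in (20,35): 
    rect(m,im,(343,160),.047,t)
    for s in [(501,100),(549,185),(620,195)]: rect(m,im,s,.012,t)
holes(m,im,[(.548,.186),(.491,.193)])
mt=r.camera_model('top'); it=cv2.imread('pics/top0.png')[:,:,::-1].copy(); holes(mt,it,[(.548,.186),(.493,.194)])
E
```

```text
rect [542.1  40.2] [52.8 80.7] yaw 0.148
rect [ 666.  -183.2] [47.9 78.3] yaw -0.152
rect [ 555.  -300.9] [47.7 78.9] yaw 0.176
rect [ 562.7 -418.3] [48. 78.] yaw -0.07
rect [541.4  39.7] [53.5 82.3] yaw 0.148
rect [ 666.  -183.3] [49.1 79.1] yaw -0.154
rect [ 555.5 -301.1] [49.1 79.8] yaw 0.181
rect [ 562.3 -418.3] [49.6 80.2] yaw -0.07
holes [[546.7, 184.5], [491.3, 192.3]] c [519.  188.4] dist 56.0 ang -0.14
holes [[547.4, 186.5], [491.7, 194.1]] c [519.6 190.3] dist 56.2 ang -0.136
```

Call:
{"name": "arm_command", "arguments": {"xyz": [[0.1257,-0.2526,-0.15],[0.1257,-0.2526,-0.2],[0.1257,-0.2526,-0.2],[0.1257,-0.2526,-0.2],[0.1257,-0.2526,-0.2],[0.1257,-0.2526,-0.2],[0.1257,-0.2526,-0.25],[0.1257,-0.2526,-0.26],[0.1257,-0.2526,-0.26],[0.1257,-0.2526,-0.26],[0.1257,-0.2526,-0.28],[0.1257,-0.2526,-0.3],[0.1257,-0.2526,-0.31],[0.1257,-0.2526,-0.3184],[0.1257,-0.2526,-0.3184],[0.1257,-0.2526,-0.3184]], "rot": [[0,0,-0.303],[0,0,-0.303],[0,0,-0.303],[0,0,-0.303],[0,0,-0.303],[0,0,-0.303],[0,0,-0.303],[0,0,-0.303],[0,0,-0.303],[0,0,-0.303],[0,0,-0.303],[0,0,-0.303],[0,0,-0.303],[0,0,-0.303],[0,0,-0.303],[0,0,-0.303]], "grip": 0.8}}

```text
time: 4.95
ee_pos: [0.6669, -0.1825, 0.0052]
eef_rot: [0.997, -0.076, 0.0, 0.0]
ft_force: [1.1, -0.9, 0.4]
width: 0.0697
grip_force: 0.0
```

Call:
{"name": "arm_command", "arguments": {"xyz": [[0,0,0],[0,0,0],[0,0,0],[0,0,0],[0,0,0],[0,0,0]], "rot": [[0,0,0],[0,0,0],[0,0,0],[0,0,0],[0,0,0],[0,0,0]], "grip": 0.45, "squeeze": 20}}

```text
time: 5.45
ee_pos: [0.6668, -0.1826, 0.0049]
eef_rot: [0.997, -0.076, 0.0, 0.0]
ft_force: [-1.1, 0.9, 5.2]
width: 0.0499
grip_force: 20.0
```

Call:
{"name": "arm_command", "arguments": {"xyz": [[0,0,0.03],[0,0,0.07],[0,0,0.11],[-0.03,0.05,0.14],[-0.1248,0.2236,0.14],[-0.1248,0.2236,0.14],[-0.1248,0.2236,0.14],[-0.1248,0.2236,0.14],[-0.1248,0.2236,0.14],[-0.1248,0.2236,0.14],[-0.1248,0.2236,0.14],[-0.1248,0.2236,0.11],[-0.1248,0.2236,0.08],[-0.1248,0.2236,0.06],[-0.1248,0.2236,0.052],[-0.1248,0.2236,0.0485],[-0.1248,0.2236,0.0485],[-0.1248,0.2236,0.0485]], "rot": [[0,0,0],[0,0,0],[0,0,0],[0,0,0.1],[0,0,0.303],[0,0,0.303],[0,0,0.303],[0,0,0.303],[0,0,0.303],[0,0,0.303],[0,0,0.303],[0,0,0.303],[0,0,0.303],[0,0,0.303],[0,0,0.303],[0,0,0.303],[0,0,0.303],[0,0,0.303]]}}

```text
time: 6.95
ee_pos: [0.5424, 0.0405, 0.0534]
eef_rot: [0.997, 0.075, 0.001, 0.0]
ft_force: [-0.5, 0.7, -1.3]
width: 0.0498
grip_force: 20.0
```

Call:
{"name": "arm_command", "arguments": {"xyz": [[0,0,0],[0,0,0],[0,0,0],[0,0,0],[0,0,0.03],[0,0,0.07],[0,0,0.11],[0,0,0.15],[0,0,0.19],[0,0,0.22],[0,0,0.22],[0,0,0.22]], "rot": [[0,0,0],[0,0,0],[0,0,0],[0,0,0],[0,0,0],[0,0,0],[0,0,0],[0,0,0],[0,0,0],[0,0,0],[0,0,0],[0,0,0]], "grip": 0.8}}

```text
time: 7.95
ee_pos: [0.5425, 0.0411, 0.2747]
eef_rot: [0.997, 0.075, 0.002, 0.0]
ft_force: [-0.2, -0.9, -1.1]
width: 0.0691
grip_force: 0.0
```

Run:
```python
from h import *
st(); m,im=snap('wrist','w2.png')
c=proj(m,[.542,.041,.06]).round().astype(int); print(c)
for t in (15,25): rect(m,im,c+[4,-4],.0597,t)
mt,it=snap('top','t2.png'); rect(mt,it,proj(mt,[.542,.042,.06]).round()+[3,-3],.0597,25)
cv2.imwrite('pics/w2c.png',cv2.resize(im[c[1]-100:c[1]+100,c[0]-160:c[0]+100,::-1],(780,600),interpolation=cv2.INTER_CUBIC))
```

```text
t 7.95 [0.5425 0.0411 0.2747] rot [9.972e-01 7.480e-02 1.900e-03 3.000e-04] F [-0.2 -0.9 -1.1] w 0.0691 0.0 q [ 0.41  0.18 -0.64  1.57  0.11  1.42 -1.66]
[323 177]
rect [542.8  40. ] [46.8 74.7] yaw 0.14
rect [542.   40.3] [48.6 75.6] yaw 0.15
rect [ 419.3 -278.5] [ 831.4 1489.7] yaw 1.565
```

View pics/w2c.png

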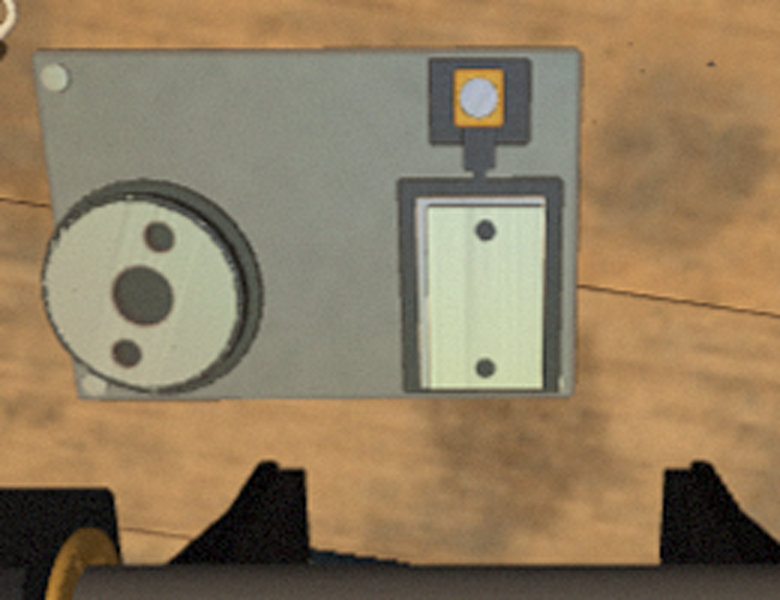

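Run:
```python
from h import *
m=r.camera_model('wrist')
f=lambda c,rw,z: ray(m,np.array([163+c/3,77+rw/3]),z)[:2]*1000
c,s=np.cos(.15),np.sin(.15)
for n,a in [('table L',f(417,295,.0477)),('table R',f(547,295,.0477)),('plate L',f(428.5,295,.0597)),('plate R',f(545.5,295,.0597)),('table top',f(485,197,.0477)),('plate top',f(485,206,.0597)),('plate bot',f(485,388,.0597))]:
    d=a-[542,41]; print(n,'jack-x',round(d@[c,s],1),'jack-y',round(d@[-s,c],1))
mt=r.camera_model('top'); it=cv2.imread('pics/t2.png')[:,:,::-1].copy(); print(proj(mt,[.542,.042,.06]));
```

```text
table L jack-x -2.3 jack-y 28.0
table R jack-x -2.3 jack-y -29.0
plate L jack-x 0.1 jack-y 22.2
plate R jack-x 0.1 jack-y -27.5
table top jack-x 40.0 jack-y -1.8
plate top jack-x 37.4 jack-y -1.8
plate bot jack-x -41.2 jack-y -1.8
[300.90620478 210.04031048]
```

Call:
{"name": "arm_command", "arguments": {"xyz": [[0,0,-0.04],[0,0,-0.08],[0,0,-0.12],[0,0,-0.16],[0,0,-0.19],[0,0,-0.21],[0,0,-0.221],[0,0,-0.221],[0,0,-0.221]], "rot": [[0,0,0],[0,0,0],[0,0,0],[0,0,0],[0,0,0],[0,0,0],[0,0,0],[0,0,0],[0,0,0]]}}

```text
time: 8.8
ee_pos: [0.5414, 0.0411, 0.0516]
eef_rot: [0.997, 0.075, -0.0, -0.0]
ft_force: [-0.3, -1.0, 0.8]
width: 0.0696
grip_force: 0.0
```

Call:
{"name": "arm_command", "arguments": {"xyz": [[0,0,0],[0,0,0],[0,0,0],[0,0,0],[0,0,0.004],[-0.0013,0.0019,0.004],[-0.0013,0.0019,0.004],[-0.0013,0.0019,0.0],[-0.0013,0.0019,0.0],[-0.0013,0.0019,0.0]], "rot": [[0,0,0],[0,0,0],[0,0,0],[0,0,0],[0,0,0],[0,0,0],[0,0,0],[0,0,0],[0,0,0],[0,0,0]], "grip": 0.45}}

```text
time: 9.63
ee_pos: [0.5407, 0.043, 0.0517]
eef_rot: [0.997, 0.075, 0.0, -0.0]
ft_force: [0.7, 0.8, 1.7]
width: 0.0498
grip_force: 20.0
```

Call:
{"name": "arm_command", "arguments": {"xyz": [[0,0,0],[0,0,0],[0,0,0],[0,0,0.03],[0,0,0.07],[0.0157,-0.1,0.1],[0.0157,-0.3415,0.1],[0.0157,-0.3415,0.1],[0.0157,-0.3415,0.1],[0.0157,-0.3415,0.1],[0.0157,-0.3415,0.1],[0.0157,-0.3415,0.1],[0.0157,-0.3415,0.1],[0.0157,-0.3415,0.06],[0.0157,-0.3415,0.02],[0.0157,-0.3415,-0.01],[0.0157,-0.3415,-0.03],[0.0157,-0.3415,-0.0465],[0.0157,-0.3415,-0.0465],[0.0157,-0.3415,-0.0465]], "rot": [[0,0,0],[0,0,0],[0,0,0],[0,0,0],[0,0,0],[0,0,0],[0,0,0.029],[0,0,0.029],[0,0,0.029],[0,0,0.029],[0,0,0.029],[0,0,0.029],[0,0,0.029],[0,0,0.029],[0,0,0.029],[0,0,0.029],[0,0,0.029],[0,0,0.029],[0,0,0.029],[0,0,0.029]], "grip": 0.8}}

```text
time: 11.3
ee_pos: [0.5555, -0.2985, 0.0043]
eef_rot: [0.996, 0.089, -0.001, -0.0]
ft_force: [0.3, 1.1, 0.1]
width: 0.0697
grip_force: 0.0
```

Call:
{"name": "arm_command", "arguments": {"xyz": [[0,0,0],[0,0,0],[0,0,0],[0,0,0],[0,0,0],[0,0,0]], "rot": [[0,0,0],[0,0,0],[0,0,0],[0,0,0],[0,0,0],[0,0,0]], "grip": 0.45}}

```text
time: 11.8
ee_pos: [0.5562, -0.2988, 0.0056]
eef_rot: [0.996, 0.089, 0.0, 0.0]
ft_force: [-1.3, 0.9, 3.1]
width: 0.0496
grip_force: 20.0
```

Call:
{"name": "arm_command", "arguments": {"xyz": [[0,0,0.03],[0,0,0.07],[0,0,0.11],[-0.005,0.06,0.145],[-0.0157,0.3415,0.15],[-0.0157,0.3415,0.15],[-0.0157,0.3415,0.15],[-0.0157,0.3415,0.15],[-0.0157,0.3415,0.15],[-0.0157,0.3415,0.15],[-0.0157,0.3415,0.15],[-0.0157,0.3415,0.15],[-0.0157,0.3415,0.15],[-0.0157,0.3415,0.11],[-0.0157,0.3415,0.085],[-0.0157,0.3415,0.07],[-0.0157,0.3415,0.064],[-0.0157,0.3415,0.0605],[-0.0157,0.3415,0.0605],[-0.0157,0.3415,0.0605]], "rot": [[0,0,0],[0,0,0],[0,0,0],[0,0,0],[0,0,-0.029],[0,0,-0.029],[0,0,-0.029],[0,0,-0.029],[0,0,-0.029],[0,0,-0.029],[0,0,-0.029],[0,0,-0.029],[0,0,-0.029],[0,0,-0.029],[0,0,-0.029],[0,0,-0.029],[0,0,-0.029],[0,0,-0.029],[0,0,-0.029],[0,0,-0.029]]}}

```text
time: 13.47
ee_pos: [0.541, 0.0427, 0.0667]
eef_rot: [0.997, 0.075, 0.001, 0.0]
ft_force: [0.8, -0.4, -1.3]
width: 0.0499
grip_force: 20.0
```

Call:
{"name": "arm_command", "arguments": {"xyz": [[0,0,-0.001],[0,0,-0.001],[0,0,-0.001],[0,0,0.03],[0,0,0.07],[-0.02,-0.1,0.09],[-0.1115,-0.3428,0.09],[-0.1115,-0.3428,0.09],[-0.1115,-0.3428,0.09],[-0.1115,-0.3428,0.09],[-0.1115,-0.3428,0.09],[-0.1115,-0.3428,0.09],[-0.1115,-0.3428,0.09],[-0.1115,-0.3428,0.06],[-0.1115,-0.3428,0.02],[-0.1115,-0.3428,-0.02],[-0.1115,-0.3428,-0.045],[-0.1115,-0.3428,-0.061],[-0.1115,-0.3428,-0.061],[-0.1115,-0.3428,-0.061]], "rot": [[0,0,0],[0,0,0],[0,0,0],[0,0,0],[0,0,0],[0,0,0],[0,0,-0.102],[0,0,-0.102],[0,0,-0.102],[0,0,-0.102],[0,0,-0.102],[0,0,-0.102],[0,0,-0.102],[0,0,-0.102],[0,0,-0.102],[0,0,-0.102],[0,0,-0.102],[0,0,-0.102],[0,0,-0.102],[0,0,-0.102]], "grip": 0.8}}

```text
time: 15.13
ee_pos: [0.4288, -0.2999, 0.0045]
eef_rot: [1.0, 0.024, -0.0, -0.0]
ft_force: [0.6, 0.4, 0.3]
width: 0.0695
grip_force: 0.0
```

Call:
{"name": "arm_command", "arguments": {"xyz": [[0,0,0],[0,0,0],[0,0,0],[0,0,0],[0,0,0],[0,0,0]], "rot": [[0,0,0],[0,0,0],[0,0,0],[0,0,0],[0,0,0],[0,0,0]], "grip": 0.45}}

```text
time: 15.63
ee_pos: [0.4291, -0.3003, 0.0053]
eef_rot: [1.0, 0.024, 0.0, 0.0]
ft_force: [-2.4, 0.3, 5.5]
width: 0.0495
grip_force: 20.0
```

Call:
{"name": "arm_command", "arguments": {"xyz": [[0,0,0.03],[0,0,0.07],[0,0,0.11],[0.02,0.06,0.145],[0.1115,0.3428,0.16],[0.1115,0.3428,0.16],[0.1115,0.3428,0.16],[0.1115,0.3428,0.16],[0.1115,0.3428,0.16],[0.1115,0.3428,0.16],[0.1115,0.3428,0.16],[0.1115,0.3428,0.16],[0.1115,0.3428,0.16],[0.1115,0.3428,0.16],[0.1115,0.3428,0.12],[0.1115,0.3428,0.095],[0.1115,0.3428,0.08],[0.1115,0.3428,0.0725],[0.1115,0.3428,0.0725],[0.1115,0.3428,0.0725]], "rot": [[0,0,0],[0,0,0],[0,0,0],[0,0,0],[0,0,0.102],[0,0,0.102],[0,0,0.102],[0,0,0.102],[0,0,0.102],[0,0,0.102],[0,0,0.102],[0,0,0.102],[0,0,0.102],[0,0,0.102],[0,0,0.102],[0,0,0.102],[0,0,0.102],[0,0,0.102],[0,0,0.102],[0,0,0.102]]}}

```text
time: 17.3
ee_pos: [0.5404, 0.0418, 0.0773]
eef_rot: [0.997, 0.074, -0.0, 0.0]
ft_force: [0.2, 0.8, -1.2]
width: 0.0502
grip_force: 20.0
```

Call:
{"name": "arm_command", "arguments": {"xyz": [[0,0,0],[0,0,0],[0,0,0],[0,0,0.03],[0,0,0.07],[0.005,-0.08,0.08],[0.022,-0.459,0.05],[0.022,-0.459,0.05],[0.022,-0.459,0.05],[0.022,-0.459,0.05],[0.022,-0.459,0.05],[0.022,-0.459,0.05],[0.022,-0.459,0.05],[0.022,-0.459,0.05],[0.022,-0.459,0.05],[0.022,-0.459,0.05],[0.022,-0.459,0.05]], "rot": [[0,0,0],[0,0,0],[0,0,0],[0,0,0],[0,0,0],[0,0,0],[0,0,-0.213],[0,0,-0.213],[0,0,-0.213],[0,0,-0.213],[0,0,-0.213],[0,0,-0.213],[0,0,-0.213],[0,0,-0.213],[0,0,-0.213],[0,0,-0.213],[0,0,-0.213]], "grip": 0.8}}

```text
time: 18.72
ee_pos: [0.5586, -0.4262, 0.1258]
eef_rot: [0.999, -0.036, -0.001, 0.002]
ft_force: [-0.6, -0.3, 0.1]
width: 0.0694
grip_force: 0.0
```

Call:
{"name": "arm_command", "arguments": {"xyz": [[0,0,-0.04],[0,0,-0.08],[0,0,-0.105],[0,0,-0.1225],[0,0,-0.1225],[0,0,-0.1225]], "rot": [[0,0,0],[0,0,0],[0,0,0],[0,0,0],[0,0,0],[0,0,0]]}}

```text
time: 19.22
ee_pos: [0.5623, -0.4161, 0.0043]
eef_rot: [1.0, -0.032, -0.0, -0.0]
ft_force: [-0.5, -0.4, 0.4]
width: 0.0694
grip_force: 0.0
```

Call:
{"name": "arm_command", "arguments": {"xyz": [[0,0,0],[0,0,0],[0,0,0],[0,0,0],[0,0,0],[0,0,0],[0,0,0.04],[0,0,0.08],[0,0,0.12],[0,0,0.16],[0,0,0.16]], "rot": [[0,0,0],[0,0,0],[0,0,0],[0,0,0],[0,0,0],[0,0,0],[0,0,0],[0,0,0],[0,0,0],[0,0,0],[0,0,0]], "grip": 0.45}}

```text
time: 20.13
ee_pos: [0.5656, -0.418, 0.1745]
eef_rot: [0.999, -0.032, 0.005, 0.003]
ft_force: [1.8, 0.4, 0.4]
width: 0.0497
grip_force: 20.0
```

Call:
{"name": "arm_command", "arguments": {"xyz": [[-0.022,0.459,0.02],[-0.022,0.459,0.02],[-0.022,0.459,0.02],[-0.022,0.459,0.02],[-0.022,0.459,0.02],[-0.022,0.459,0.02],[-0.022,0.459,0.02],[-0.022,0.459,0.02],[-0.022,0.459,0.02],[-0.022,0.459,0.02],[-0.022,0.459,0.02],[-0.022,0.459,0.02],[-0.022,0.459,0.02],[-0.022,0.459,-0.02],[-0.022,0.459,-0.05],[-0.022,0.459,-0.065],[-0.022,0.459,-0.0753],[-0.022,0.459,-0.0753],[-0.022,0.459,-0.0753]], "rot": [[0,0,0.213],[0,0,0.213],[0,0,0.213],[0,0,0.213],[0,0,0.213],[0,0,0.213],[0,0,0.213],[0,0,0.213],[0,0,0.213],[0,0,0.213],[0,0,0.213],[0,0,0.213],[0,0,0.213],[0,0,0.213],[0,0,0.213],[0,0,0.213],[0,0,0.213],[0,0,0.213],[0,0,0.213]]}}

```text
time: 21.72
ee_pos: [0.5407, 0.0421, 0.0897]
eef_rot: [0.997, 0.074, 0.0, 0.0]
ft_force: [-0.2, -0.3, -0.4]
width: 0.0499
grip_force: 20.0
```

Call:
{"name": "arm_command", "arguments": {"xyz": [[0,0,-0.0005],[0,0,-0.0005],[0,0,-0.0005],[0,0,0.03],[0,0,0.07],[0,0.03,0.11],[0,0.06,0.15],[0,0.06,0.18],[0,0.06,0.18],[0,0.06,0.18],[0,0.06,0.18]], "rot": [[0,0,0],[0,0,0],[0,0,0],[0,0,0],[0,0,0],[0,0,0],[0,0,0],[0,0,0],[0,0,0],[0,0,0],[0,0,0]], "grip": 0.8}}

```text
time: 22.63
ee_pos: [0.5404, 0.1024, 0.2693]
eef_rot: [0.997, 0.075, 0.0, 0.0]
ft_force: [-0.0, -0.7, -0.7]
width: 0.0697
grip_force: 0.0
```

Run:
```python
from h import *
st(); m,im=snap('wrist','w3.png'); c=proj(m,[.541,.043,.096]).round().astype(int); print(c)
rect(m,im,c+[4,-4],.0957,25)
holes(m,im,[(.547,.185),(.491,.193)])
mt,it=snap('top'); ct=proj(mt,[.541,.043,.096]).round().astype(int); rect(mt,it,ct+[3,-3],.0957,30); 
for l in ['spanner','spanner_grip','pin0','spanner_heel','gauge_middle_mark']:
  for cam,mm in (('wrist',m),('top',mt)):
    for o in r.spot_point(l,cam)[:3]:
        w=W(mm,o['at']); print(l,cam,round(o['conf'],2),np.round(w,4))
ms,is_=snap('scene'); cs=proj(ms,[.541,.043,.07]).round().astype(int); y,x=cs[1],cs[0]
S=lambda i,c,h,w:cv2.resize(i[c[1]-h:c[1]+h,c[0]-w:c[0]+w,::-1],(400,300),interpolation=cv2.INTER_CUBIC)
a=S(is_,cs,30,40); b=S(it,ct,45,60); d=cv2.resize(im[:260,60:580,::-1],(600,300))
d=cv2.resize(im[:260,60:580,::-1],(600,300))
cv2.imwrite('pics/s3.png',np.vstack([np.hstack([a,b]),np.pad(d,((0,0),(0,200),(0,0)))]))
```

```text
t 22.63 [0.5404 0.1024 0.2693] rot [9.972e-01 7.470e-02 3.000e-04 3.000e-04] F [-0.  -0.7 -0.7] w 0.0697 0.0 q [ 0.35  0.21 -0.71  1.56  0.14  1.42 -1.8 ]
[374 190]
rect [543.3  42.2] [47.4 75.9] yaw 0.149
holes [[545.0, 180.6], [492.1, 198.3]] c [518.5 189.4] dist 55.8 ang -0.322
rect [276.8  -3.3] [529.3 801.9] yaw 0.898
spanner wrist 0.66 [0.4978 0.3273 0.0037]
spanner wrist 0.33 [0.5476 0.1849 0.0455]
spanner top 0.63 [ 5.005e-01  3.278e-01 -2.000e-04]
spanner_grip wrist 0.56 [0.4957 0.3292 0.0424]
spanner_grip top 0.69 [0.4975 0.3278 0.0473]
spanner_grip top 0.22 [ 0.5086  0.3573 -0.0025]
pin0 wrist 0.81 [0.5078 0.3567 0.003 ]
pin0 top 0.67 [0.5088 0.3584 0.0023]
pin0 top 0.56 [4.917e-01 3.028e-01 3.000e-04]
spanner_heel wrist 0.94 [0.5672 0.3071 0.0014]
spanner_heel top 0.58 [ 0.5652  0.3073 -0.0026]
gauge_middle_mark wrist 0.7 [0.5875 0.0491 0.0992]
```

View pics/s3.png

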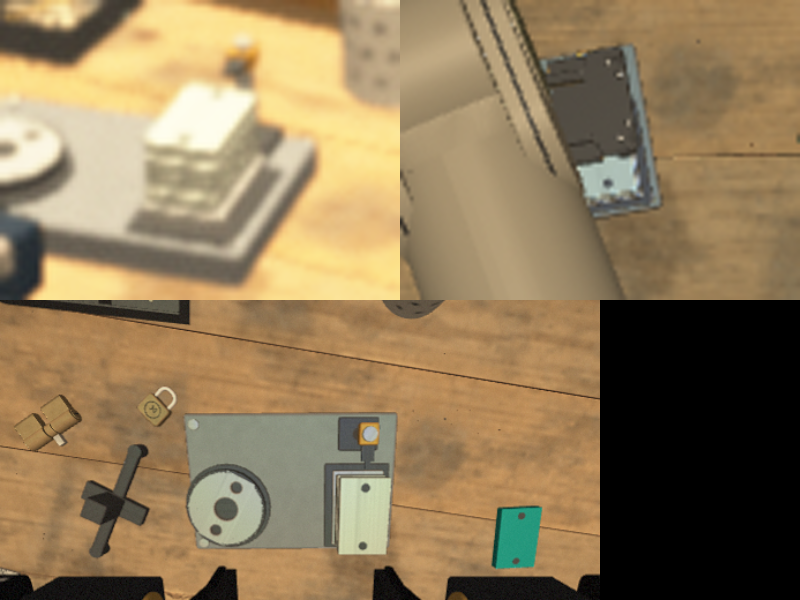

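Run:
```python
from h import *
m=r.camera_model('wrist')
import copy
# camera pose relative to TCP (now), reuse for older pictures
def TT(p,q): T=np.eye(4); T[:3,:3]=R.from_quat(q).as_matrix(); T[:3,3]=p; return T
s=r.read_state(); X=np.linalg.inv(TT(s['ee_pos'],s['eef_rot']))@np.array(m['T'])
def it(m,im,n):
    g=[(.547,.183),(.491,.196)]
    print(n)
    for _ in range(6): g=holes(m,im,g) if _==5 else q(m,im,g)
import io,contextlib
def q(*a):
    with contextlib.redirect_stdout(io.StringIO()): return holes(*a)
L=lambda n: cv2.imread('pics/'+n)[:,:,::-1].copy()
it(m,L('w3.png'),'w3')
m2=dict(m); m2['T']=TT([.5425,.0411,.2747],[.9972,.0748,.0019,.0003])@X; it(m2,L('w2.png'),'w2')
m1=dict(m); m1['T']=TT([.5407,.0704,.3224],[.9971,.0756,-.0002,-.0001])@X; it(m1,L('w1.png'),'w1')
mt=r.camera_model('top'); it(mt,L('top0.png'),'top0'); it(mt,L('t2.png'),'t2')
S=lambda n,mm:cv2.resize(L(n)[:,:,::-1][(c:=proj(mm,[.519,.189,.046]).round().astype(int))[1]-30:c[1]+30,c[0]-30:c[0]+30],(260,260),interpolation=cv2.INTER_CUBIC)
cv2.imwrite('pics/ring.png',np.hstack([S('w1.png',m1),S('w2.png',m2),S('w3.png',m)]))
```

```text
w3
holes [[544.6, 180.9], [492.0, 199.8]] c [518.3 190.4] dist 55.9 ang -0.346
w2
holes [[546.0, 184.0], [491.4, 195.7]] c [518.7 189.8] dist 55.8 ang -0.211
w1
holes [[546.3, 186.1], [490.8, 193.8]] c [518.5 189.9] dist 56.0 ang -0.137
top0
holes [[547.5, 186.4], [491.7, 194.1]] c [519.6 190.3] dist 56.2 ang -0.137
t2
holes [[nan, nan], [492.2, 196.2]] c [nan nan] dist nan ang nanh.py:39: RuntimeWarning: invalid value encountered in scalar divide
  w=np.clip(np.median(g[k])-25-g,0,None)*k; p=[(w*xx).sum()/w.sum(),(w*yy).sum()/w.sum()]
  return _methods._mean(a, axis=axis, dtype=dtype,
  ret = ret.dtype.type(ret / rcount)
```

View pics/ring.png

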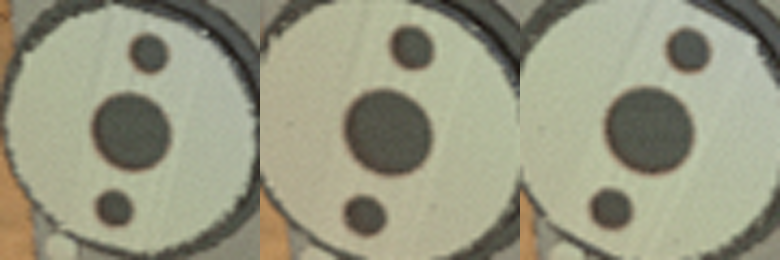

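The three ring crops show that the ring itself crept clockwise, from -0.137 through -0.21 to -0.346 rad. It is now at about its lower stop, because the table was loaded. The stack looks neat. Next is the spanner, and I will watch the ring for further creep.

Call:
{"name": "arm_command", "arguments": {"xyz": [[-0.042,0.226,-0.02],[-0.042,0.226,-0.02],[-0.042,0.226,-0.02],[-0.042,0.226,-0.02],[-0.042,0.226,-0.02],[-0.042,0.226,-0.02],[-0.042,0.226,-0.02],[-0.042,0.226,-0.02],[-0.042,0.226,-0.02],[-0.042,0.226,-0.02],[-0.042,0.226,-0.02],[-0.042,0.226,-0.02],[-0.042,0.226,-0.02]], "rot": [[0,0,1.106],[0,0,1.106],[0,0,1.106],[0,0,1.106],[0,0,1.106],[0,0,1.106],[0,0,1.106],[0,0,1.106],[0,0,1.106],[0,0,1.106],[0,0,1.106],[0,0,1.106],[0,0,1.106]]}}

```text
time: 24.37
ee_pos: [0.4984, 0.3287, 0.2494]
eef_rot: [0.81, 0.586, 0.0, 0.0]
ft_force: [-0.4, 1.1, 0.3]
width: 0.0696
grip_force: 0.0
```

Run:
```python
from h import *
st(); m,im=snap('wrist','w4.png'); mt,it=snap('top','t4.png')
for l in ['spanner','spanner_grip','pin0','spanner_heel','ring_hole0']:
  for cam,mm in (('wrist',m),('top',mt)):
    for o in r.spot_point(l,cam)[:3]:
        w=W(mm,o['at']); print(l,cam,round(o['conf'],2),np.round(w,4),proj(mm,w).round())
```

```text
t 24.37 [0.4984 0.3287 0.2494] rot [8.101e-01 5.863e-01 1.000e-04 1.000e-04] F [-0.4  1.1  0.3] w 0.0696 0.0 q [ 0.08  0.41 -0.97  1.46  0.34  1.45 -1.21]
spanner wrist 0.81 [ 0.4958  0.3271 -0.0014] [323. 172.]
spanner top 0.94 [0.4982 0.3314 0.0005] [212. 227.]
spanner top 0.48 [0.5325 0.1192 0.0022] [278. 215.]
spanner top 0.29 [0.5081 0.3588 0.0016] [204. 224.]
spanner_grip wrist 0.98 [0.4963 0.3291 0.0441] [323. 177.]
spanner_grip wrist 0.68 [ 0.489   0.2992 -0.0028] [325. 192.]
spanner_grip top 0.74 [0.4984 0.328  0.0444] [210. 226.]
spanner_grip top 0.45 [0.4998 0.33   0.0027] [213. 226.]
pin0 wrist 0.98 [ 0.4895  0.2991 -0.0018] [325. 192.]
pin0 wrist 0.63 [0.5096 0.3551 0.0062] [326. 151.]
pin0 top 0.7 [ 0.5092  0.3545 -0.001 ] [205. 224.]
pin0 top 0.57 [ 0.4885  0.3018 -0.0029] [222. 230.]
spanner_heel wrist 0.61 [ 0.623   0.2837 -0.0038] [418. 173.]
spanner_heel wrist 0.41 [ 0.4887  0.302  -0.0051] [324. 190.]
spanner_heel top 0.9 [ 0.5639  0.3053 -0.0028] [221. 207.]
spanner_heel top 0.52 [ 0.4342 -0.4164  0.0027] [446. 242.]
spanner_heel top 0.37 [0.4989 0.3272 0.0024] [213. 227.]
ring_hole0 wrist 0.94 [0.4919 0.2    0.0443] [349. 267.]
ring_hole0 wrist 0.84 [0.5484 0.1821 0.0439] [393. 266.]
ring_hole0 top 0.83 [0.4948 0.2042 0.0499] [249. 227.]
ring_hole0 top 0.8 [0.5442 0.1805 0.0468] [257. 211.]
```

View pics/w4.png

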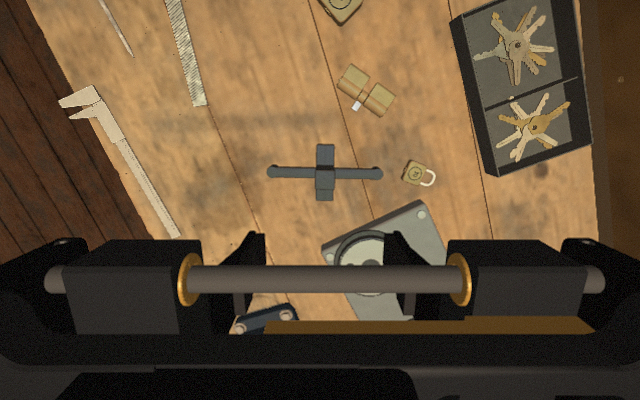

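The spanner lies square to the tool: heels at (272,172) and (377,173), grip block at about (325,172).

Run:
```python
from h import *
m=r.camera_model('wrist'); im=cv2.imread('pics/w4.png'); mt=r.camera_model('top')
g=cv2.cvtColor(im,cv2.COLOR_BGR2GRAY); k=((g<95)&(im.max(2).astype(int)-im.min(2)<30)).astype(np.uint8); k[225:]=0;k[:130]=0;k[:,:255]=0;k[:,395:]=0
n,l,s,c=cv2.connectedComponentsWithStats(k); i=1+s[1:,4].argmax(); print(s[i])
ys,xs=np.where(l==i)
# arm: columns away from bar
L=(xs<305);Rr=(xs>345)
b=np.array([[xs[L].min(),0],[xs[Rr].max(),0]],float); b[0,1]=ys[xs<xs.min()+12].mean(); b[1,1]=ys[xs>xs.max()-12].mean()
a=ray(m,b,.021)[:,:2]; d=a[1]-a[0]; print('arm ends',a.round(4).tolist(),np.linalg.norm(d),'ang',np.arctan2(d[1],d[0]),'mid',a.mean(0))
mm=ys[(xs>318)&(xs<332)]; print(mm.min(),mm.max(), ray(m,np.array([[325.,mm.min()],[325.,mm.max()]]),.022))
it=cv2.imread('pics/t4.png')[:,:,::-1].copy()
cm=proj(mt,[.5184,.1902,.046])
import io,contextlib
q=[(.5446,.181),(.492,.200)]
for _ in range(4):
    with contextlib.redirect_stdout(io.StringIO()): q=holes(mt,it,q)
holes(mt,it,q)
```

```text
[ 267  144  116   57 1978]
arm ends [[0.4272, 0.3557], [0.571, 0.3058]] 0.15224344002519022 ang -0.33348019142807483 mid [0.49910006 0.33074988]
144 200 [[0.51102467 0.36549238 0.022     ]
 [0.48787852 0.29428825 0.022     ]]
holes [[545.7, 180.7], [493.1, 199.6]] c [519.4 190.1] dist 55.9 ang -0.345
```

Call:
{"name": "arm_command", "arguments": {"xyz": [[0,0.001,-0.04],[0,0.001,-0.08],[0,0.001,-0.12],[0,0.001,-0.16],[0,0.001,-0.195],[0,0.001,-0.21],[0,0.001,-0.2185],[0,0.001,-0.2185],[0,0.001,-0.2185]], "rot": [[0,0,-0.008],[0,0,-0.008],[0,0,-0.008],[0,0,-0.008],[0,0,-0.008],[0,0,-0.008],[0,0,-0.008],[0,0,-0.008],[0,0,-0.008]]}}

```text
time: 25.72
ee_pos: [0.4991, 0.3307, 0.0326]
eef_rot: [0.812, 0.584, 0.001, -0.0]
ft_force: [-0.3, 0.2, 0.4]
width: 0.0699
grip_force: 0.0
```

Call:
{"name": "arm_command", "arguments": {"xyz": [[0,0,0],[0,0,0],[0,0,0],[0,0,0],[0,0,0],[0,0,0],[0,0,0],[0,0,0],[0,0,0]], "rot": [[0,0,0],[0,0,0],[0,0,0],[0,0,0],[0,0,0],[0,0,0],[0,0,0],[0,0,0],[0,0,0]], "grip": 0.15, "squeeze": 50}}

```text
time: 26.47
ee_pos: [0.4984, 0.3297, 0.0309]
eef_rot: [0.812, 0.584, 0.0, 0.0]
ft_force: [-0.1, 0.0, -0.1]
width: 0.0238
grip_force: 49.9
```

Call:
{"name": "arm_command", "arguments": {"xyz": [[0,0,0.03],[0,0,0.07],[0,0,0.075],[0.0206,-0.1392,0.075],[0.0206,-0.1392,0.075],[0.0206,-0.1392,0.075],[0.0206,-0.1392,0.075],[0.0206,-0.1392,0.075],[0.0206,-0.1392,0.075],[0.0206,-0.1392,0.075],[0.0206,-0.1392,0.075],[0.0206,-0.1392,0.075],[0.0206,-0.1392,0.075],[0.0206,-0.1392,0.075],[0.0206,-0.1392,0.075],[0.0206,-0.1392,0.075],[0.0206,-0.1392,0.075],[0.0206,-0.1392,0.075],[0.0206,-0.1392,0.075]], "rot": [[0,0,0],[0,0,0],[0,0,0],[0,0,1.55],[0,0,1.55],[0,0,1.55],[0,0,1.55],[0,0,1.55],[0,0,1.55],[0,0,1.55],[0,0,1.55],[0,0,1.55],[0,0,1.55],[0,0,1.55],[0,0,1.55],[0,0,1.55],[0,0,1.55],[0,0,1.55],[0,0,1.55]]}}

```text
time: 28.05
ee_pos: [0.5188, 0.1905, 0.1056]
eef_rot: [0.172, 0.985, -0.0, -0.0]
ft_force: [-0.0, 0.5, -2.3]
width: 0.0234
grip_force: 49.9
```

Run:
```python
from h import *
s=st(); m,im=snap('wrist','w5.png'); mt,it=snap('top','t5.png')
q=s['eef_rot']; print('yaw',2*np.arctan2(q[1],q[0]))
for l in ['ring_hole0','pin0','spanner_grip']:
  for cam,mm in (('wrist',m),('top',mt)):
    for o in r.spot_point(l,cam)[:3]:
        w=W(mm,o['at']); print(l,cam,round(o['conf'],2),np.round(w,4),proj(mm,w).round())
c=proj(mt,[.519,.19,.07]).round().astype(int)
a=cv2.resize(it[c[1]-40:c[1]+40,c[0]-50:c[0]+50,::-1],(500,400),interpolation=cv2.INTER_CUBIC)
b=cv2.resize(im[100:300,200:450,::-1],(300,240))
cv2.imwrite('pics/s5.png',cv2.resize(im[90:290,190:450,::-1],(780,600),interpolation=cv2.INTER_CUBIC))
```

```text
t 28.05 [0.5188 0.1905 0.1056] rot [ 1.723e-01  9.850e-01 -0.000e+00 -1.000e-04] F [-0.   0.5 -2.3] w 0.0234 49.9 q [ 0.52  0.59 -1.23  1.75  0.59  1.23  0.37]
yaw 2.7952636491540366
ring_hole0 wrist 0.91 [0.4912 0.1995 0.0445] [325. 179.]
pin0 wrist 0.6 [0.4911 0.1998 0.0796] [325. 190.]
spanner_grip wrist 0.73 [0.517  0.1908 0.1184] [326. 255.]
```

View pics/s5.png

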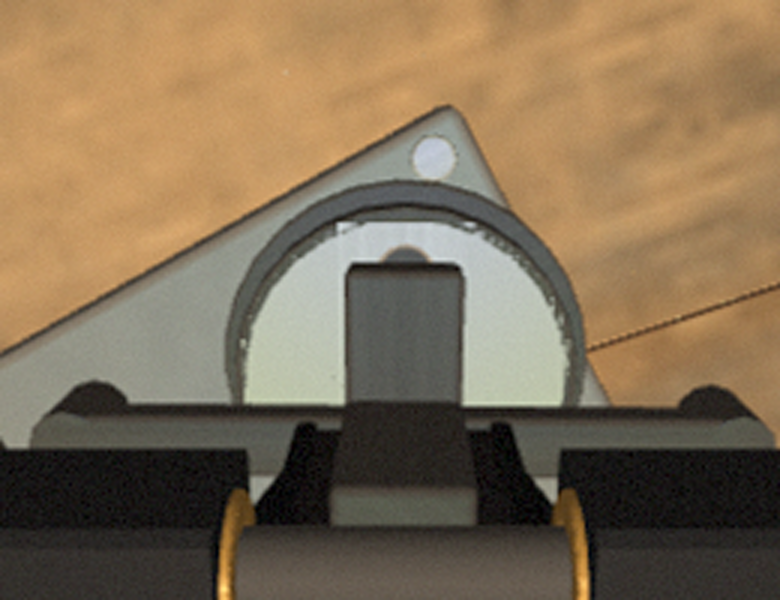

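Run:
```python
from h import *
m=r.camera_model('wrist'); im=cv2.imread('pics/w5.png'); s=r.read_state()
g=cv2.cvtColor(im,cv2.COLOR_BGR2GRAY); print(g[165:200,320:330].mean(1).round())
ex=np.array([np.cos(2.795),np.sin(2.795)]); p=np.array([.5188,.1905])
for d,z in [(38,.085),(38,.097),(37,.085),(12,.139),(28-6.5,.046),(28+6.5,.046),(28,.046)]: print(d,z,proj(m,[*(p+ex*d/1000),z]).round(1))
```

```text
[201. 197. 197. 196. 198. 199. 190. 155. 112.  92.  88.  92.  59.  34.
  33.  49.  68.  78.  87.  91.  90.  90.  90.  91.  91.  90.  90.  90.
  89.  90.  88.  89.  89.  88.  89.]
38 0.085 [326.1 178. ]
38 0.097 [326.3 182.1]
37 0.085 [326.1 179.5]
12 0.139 [326.7 254.8]
21.5 0.046 [325.7 189. ]
34.5 0.046 [325.7 172.2]
28 0.046 [325.7 180.6]
```

Call:
{"name": "arm_command", "arguments": {"xyz": [[0.0005,0,-0.01],[0.0005,0,-0.02],[0.0005,0,-0.026],[0.0005,0,-0.029],[0.0005,0,-0.032],[0.0005,0,-0.034],[0.0005,0,-0.034],[0.0005,0,-0.034]], "rot": [[0,0,0],[0,0,0],[0,0,0],[0,0,0],[0,0,0],[0,0,0],[0,0,0],[0,0,0]]}}

```text
time: 29.12
ee_pos: [0.5195, 0.1907, 0.072]
eef_rot: [0.171, 0.985, 0.0, 0.0]
ft_force: [0.6, -0.3, -2.7]
width: 0.0236
grip_force: 49.9
```

Call:
{"name": "arm_command", "arguments": {"xyz": [[0,0,-0.002],[0,0,-0.0035],[0,0,-0.0042],[0,0,-0.0042],[0,0,-0.0042]], "rot": [[0,0,0],[0,0,0],[0,0,0],[0,0,0],[0,0,0]]}}

```text
time: 29.53
ee_pos: [0.5194, 0.1906, 0.0677]
eef_rot: [0.171, 0.985, 0.0, -0.0]
ft_force: [0.5, -0.4, -3.5]
width: 0.0239
grip_force: 49.9
```

Call:
{"name": "arm_command", "arguments": {"xyz": [[0,0,0],[0,0,0],[0,0,0],[0,0,0],[0,0,0],[0,0,0],[0,0,0],[0,0,0],[0,0,0],[0,0,0],[0,0,0],[0,0,0],[0,0,0],[0,0,0],[0,0,0],[0,0,0],[0,0,0],[0,0,0],[0,0,0],[0,0,0]], "rot": [[0,0,0.02],[0,0,0.06],[0,0,0.1],[0,0,0.15],[0,0,0.2],[0,0,0.25],[0,0,0.3],[0,0,0.35],[0,0,0.4],[0,0,0.45],[0,0,0.5],[0,0,0.55],[0,0,0.6],[0,0,0.65],[0,0,0.7],[0,0,0.75],[0,0,0.8],[0,0,0.85],[0,0,0.88],[0,0,0.9]]}}

```text
time: 31.2
ee_pos: [0.5195, 0.191, 0.0678]
eef_rot: [-0.276, 0.961, 0.001, 0.0]
ft_force: [-0.6, 1.1, -2.3]
width: 0.0234
grip_force: 49.9
```

Call:
{"name": "arm_command", "arguments": {"xyz": [[0,0,0],[0,0,0],[0,0,0],[0,0,0],[0,0,0],[0,0,0]], "rot": [[0,0,0.03],[0,0,0.06],[0,0,0.08],[0,0,0.09],[0,0,0.09],[0,0,0.09]]}}

```text
time: 31.7
ee_pos: [0.5195, 0.191, 0.0679]
eef_rot: [-0.317, 0.948, 0.0, 0.0]
ft_force: [0.6, 3.3, -3.2]
width: 0.0238
grip_force: 49.9
```

Run:
```python
from h import *
s=st(); q=s['eef_rot']; print('yaw',2*np.arctan2(q[1],q[0])-2.797, 'M',np.round(s['torque'],2))
m,im=snap('wrist','w6.png'); mt,it=snap('top','t6.png')
for l in ['table_top','gauge_middle_mark']:
  for cam,mm in (('wrist',m),('top',mt)):
    for o in r.spot_point(l,cam)[:1]: print(l,cam,round(o['conf'],2),np.round(W(mm,o['at']),4))
```

```text
t 31.7 [0.5195 0.191  0.0679] rot [-3.174e-01  9.483e-01  3.000e-04  3.000e-04] F [ 0.6  3.3 -3.2] w 0.0238 49.9 q [ 0.57  0.77 -1.35  1.78  0.79  1.27  1.23]
yaw 0.9905300686266307 M [ 1.01 -0.18 -0.17]
table_top top 0.49 [0.542  0.0463 0.0548]
gauge_middle_mark top 0.46 [0.5911 0.0493 0.1019]
```

Call:
{"name": "arm_command", "arguments": {"xyz": [[0,0,0],[0,0,0],[0,0,0.006],[0,0,0.014],[0,0,0.03],[0,0,0.07],[0.03,0.03,0.11],[0.06,0.05,0.14],[0.07,0.055,0.15],[0.07,0.055,0.15],[0.07,0.055,0.15]], "rot": [[0,0,-0.04],[0,0,-0.07],[0,0,-0.07],[0,0,-0.07],[0,0,-0.07],[0,0,-0.07],[0,0,-0.07],[0,0,-0.07],[0,0,-0.07],[0,0,-0.07],[0,0,-0.07]]}}

```text
time: 32.92
ee_pos: [0.5898, 0.2472, 0.2202]
eef_rot: [-0.285, 0.959, 0.001, 0.001]
ft_force: [-0.8, -0.5, -4.2]
width: 0.0234
grip_force: 49.9
```

```bash
cat >> h.py <<'E'
def ringang(m,im,a):
    import io,contextlib
    c=np.array([.519,.1902]); e=.028*np.array([np.cos(a),np.sin(a)]); q=[c+e,c-e]
    for _ in range(5):
        with contextlib.redirect_stdout(io.StringIO()): q=holes(m,im,q)
    q=holes(m,im,q); d=q[0]-q[1]; print('RING',round(np.arctan2(d[1],d[0])-.15+.5,3)); return q
E
python3 - <<'E'
from h import *
s=st(); m,im=snap('wrist','w7.png'); mt,it=snap('top','t7.png')
ringang(m,im,.57)
try: ringang(mt,it,.57)
except Exception as e: print(e)
print(proj(m,[.519,.19,.046]),proj(m,[.541,.043,.1]),proj(m,[.591,.05,.1015]))
E
```

```text
t 32.92 [0.5898 0.2472 0.2202] rot [-2.849e-01  9.585e-01  9.000e-04  1.100e-03] F [-0.8 -0.5 -4.2] w 0.0234 49.9 q [ 0.36  0.73 -1.33  1.38  0.7   1.56  1.25]
holes [[542.2, 204.7], [494.8, 174.9]] c [518.5 189.8] dist 56.0 ang 0.562
RING 0.912
holes [[nan, nan], [nan, nan]] c [nan nan] dist nan ang nan
RING nan
[315.63974269 101.39188426] [151.48169868  20.33012077] [134.3686163   78.97384106]h.py:39: RuntimeWarning: invalid value encountered in scalar divide
  w=np.clip(np.median(g[k])-25-g,0,None)*k; p=[(w*xx).sum()/w.sum(),(w*yy).sum()/w.sum()]
  return _methods._mean(a, axis=axis, dtype=dtype,
  ret = ret.dtype.type(ret / rcount)
```

View pics/w7.png

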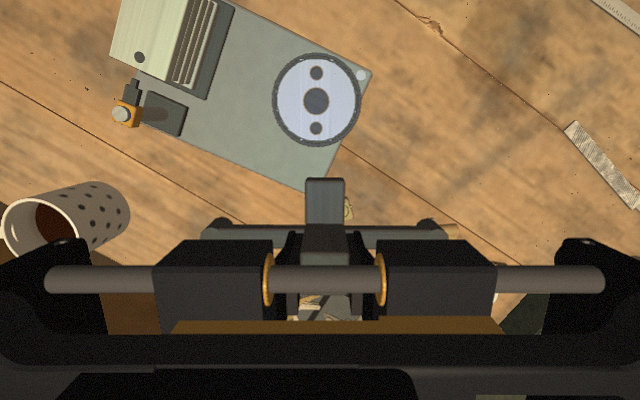

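The wrist view shows both ring holes clearly, at (316,72) and (316,128), and a neat stack beside the pointer. The ring is at 0.912, just short of 0.9375. I will check it for creep.

Call:
{"name": "arm_command", "arguments": {"xyz": [[0,0,0],[0,0,0],[0,0,0],[0,0,0],[0,0,0],[0,0,0],[0,0,0],[0,0,0],[0,0,0],[0,0,0],[0,0,0],[0,0,0],[0,0,0],[0,0,0],[0,0,0],[0,0,0],[0,0,0],[0,0,0],[0,0,0],[0,0,0]], "rot": [[0,0,0],[0,0,0],[0,0,0],[0,0,0],[0,0,0],[0,0,0],[0,0,0],[0,0,0],[0,0,0],[0,0,0],[0,0,0],[0,0,0],[0,0,0],[0,0,0],[0,0,0],[0,0,0],[0,0,0],[0,0,0],[0,0,0],[0,0,0]]}}

```text
time: 34.68
ee_pos: [0.5894, 0.2456, 0.2177]
eef_rot: [-0.284, 0.959, 0.0, -0.0]
ft_force: [-0.6, -0.0, -2.5]
width: 0.0235
grip_force: 49.9
```

Run:
```python
from h import *
s=st(); m,im=snap('wrist','w8.png')
ringang(m,im,.57)
```

```text
t 34.68 [0.5894 0.2456 0.2177] rot [-0.2841  0.9588  0.     -0.    ] F [-0.6 -0.  -2.5] w 0.0235 49.9 q [ 0.36  0.73 -1.33  1.38  0.7   1.55  1.25]
holes [[542.2, 204.8], [494.8, 174.8]] c [518.5 189.8] dist 56.1 ang 0.563
RING 0.913
```

Call:
{"name": "arm_command", "arguments": {"xyz": [[-0.035,-0.0275,-0.03],[-0.07,-0.055,-0.07],[-0.07,-0.055,-0.09],[-0.07,-0.055,-0.105],[-0.07,-0.055,-0.12],[-0.07,-0.055,-0.128],[-0.07,-0.055,-0.128],[-0.07,-0.055,-0.133],[-0.07,-0.055,-0.138],[-0.07,-0.055,-0.143],[-0.07,-0.055,-0.148],[-0.07,-0.055,-0.15],[-0.07,-0.055,-0.15],[-0.07,-0.055,-0.15]], "rot": [[0,0,0],[0,0,0],[0,0,0],[0,0,0],[0,0,0],[0,0,0],[0,0,0],[0,0,0],[0,0,0],[0,0,0],[0,0,0],[0,0,0],[0,0,0],[0,0,0]]}}

```text
time: 35.9
ee_pos: [0.5194, 0.1907, 0.0677]
eef_rot: [-0.284, 0.959, 0.0, -0.0]
ft_force: [0.1, -0.5, -3.2]
width: 0.0237
grip_force: 49.9
```

Call:
{"name": "arm_command", "arguments": {"xyz": [[0,0,0],[0,0,0],[0,0,0],[0,0,0],[0,0,0],[0,0,0],[0,0,0],[0,0,0]], "rot": [[0,0,0.03],[0,0,0.06],[0,0,0.075],[0,0,0.085],[0,0,0.093],[0,0,0.097],[0,0,0.097],[0,0,0.097]]}}

```text
time: 36.57
ee_pos: [0.5195, 0.1909, 0.0679]
eef_rot: [-0.33, 0.944, 0.0, 0.0]
ft_force: [-0.7, 3.2, -0.7]
width: 0.0237
grip_force: 49.9
```

Call:
{"name": "arm_command", "arguments": {"xyz": [[0,0,0],[0,0,0],[0,0,0.006],[0,0,0.014],[0,0,0.03],[0,0,0.07],[0.03,0.03,0.11],[0.06,0.05,0.14],[0.07,0.055,0.15],[0.07,0.055,0.15],[0.07,0.055,0.15]], "rot": [[0,0,-0.04],[0,0,-0.073],[0,0,-0.073],[0,0,-0.073],[0,0,-0.073],[0,0,-0.073],[0,0,-0.073],[0,0,-0.073],[0,0,-0.073],[0,0,-0.073],[0,0,-0.073]]}}

```text
time: 37.48
ee_pos: [0.5899, 0.2474, 0.2202]
eef_rot: [-0.296, 0.955, 0.001, 0.001]
ft_force: [-0.5, 0.0, -4.2]
width: 0.0235
grip_force: 49.9
```

Run:
```python
from h import *
s=st(); m,im=snap('wrist','w9.png')
ringang(m,im,.57)
```

```text
t 37.48 [0.5899 0.2474 0.2202] rot [-0.2964  0.9551  0.001   0.0013] F [-0.5  0.  -4.2] w 0.0235 49.9 q [ 0.36  0.72 -1.31  1.38  0.69  1.55  1.28]
holes [[541.7, 205.4], [495.2, 174.2]] c [518.5 189.8] dist 56.0 ang 0.59
RING 0.94
```

Call:
{"name": "arm_command", "arguments": {"xyz": [[-0.091,0.084,0],[-0.091,0.084,0],[-0.091,0.084,-0.03],[-0.091,0.084,-0.06],[-0.091,0.084,-0.09],[-0.091,0.084,-0.1],[-0.091,0.084,-0.13],[-0.091,0.084,-0.15],[-0.091,0.084,-0.17],[-0.091,0.084,-0.18],[-0.091,0.084,-0.184],[-0.091,0.084,-0.1862],[-0.091,0.084,-0.1862],[-0.091,0.084,-0.1862]], "rot": [[0,0,0.65],[0,0,0.65],[0,0,0.65],[0,0,0.65],[0,0,0.65],[0,0,0.65],[0,0,0.65],[0,0,0.65],[0,0,0.65],[0,0,0.65],[0,0,0.65],[0,0,0.65],[0,0,0.65],[0,0,0.65]]}}

```text
time: 38.7
ee_pos: [0.4989, 0.3299, 0.0327]
eef_rot: [-0.585, 0.811, 0.0, 0.001]
ft_force: [0.1, -0.9, -3.2]
width: 0.0236
grip_force: 49.9
```

Call:
{"name": "arm_command", "arguments": {"xyz": [[0,0,-0.001],[0,0,-0.001],[0,0,-0.001],[0,0,-0.001]], "rot": [[0,0,0],[0,0,0],[0,0,0],[0,0,0]]}}

```text
time: 39.03
ee_pos: [0.4986, 0.3297, 0.0309]
eef_rot: [-0.585, 0.811, -0.0, 0.0]
ft_force: [-0.1, -0.2, -1.5]
width: 0.0236
grip_force: 49.9
```

Touching down. Release, rise, then view the final state from clear of the jack.

Call:
{"name": "arm_command", "arguments": {"xyz": [[0,0,0],[0,0,0],[0,0,0],[0,0,0],[0,0,0.03],[0,0,0.07],[0,0,0.11],[0,0,0.15],[0,0,0.19],[0,0,0.22],[0,0,0.22]], "rot": [[0,0,0],[0,0,0],[0,0,0],[0,0,0],[0,0,0],[0,0,0],[0,0,0],[0,0,0],[0,0,0],[0,0,0],[0,0,0]], "grip": 0.7}}

```text
time: 39.95
ee_pos: [0.499, 0.3319, 0.2571]
eef_rot: [-0.585, 0.811, 0.0, 0.004]
ft_force: [0.5, 1.1, -0.6]
width: 0.0611
grip_force: 0.0
```

Run:
```python
from h import *
s=st(); m,im=snap('top','t10.png'); ms,sc=snap('scene','s10.png')
ringang(m,im,.58)
rect(m,im,proj(m,[.543,.045,.1015]).round(),.1015,35)
a=cv2.resize(im[100:300,160:480,::-1],(800,500)); cs=proj(ms,[.545,.08,.07]).round().astype(int)
b=cv2.resize(sc[cs[1]-30:cs[1]+30,cs[0]-50:cs[0]+50,::-1],(333,200),interpolation=cv2.INTER_CUBIC)
a[300:,:333]=b; cv2.imwrite('pics/f.png',a)
```

```text
t 39.95 [0.499  0.3319 0.2571] rot [-5.854e-01  8.107e-01  2.000e-04  4.000e-03] F [ 0.5  1.1 -0.6] w 0.0611 0.0 q [ 0.28  0.65 -1.42  1.44  0.64  1.58  1.73]
holes [[542.9, 205.7], [496.1, 174.8]] c [519.5 190.2] dist 56.1 ang 0.583
RING 0.933
rect [543.2  40.7] [51.7 83.5] yaw 0.147
```

View pics/f.png

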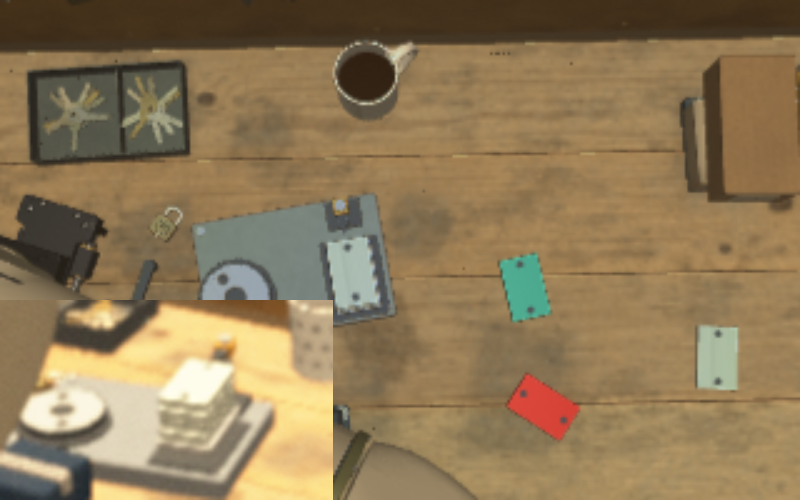

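The final view shows four plates stacked squarely by the pointer and the spare flat at (717,357). The ring reads 0.933–0.94. One last check that the spanner stands on the bench.

Run:
```python
from h import *
m,im=snap('wrist','w11.png')
cv2.imwrite('pics/w11c.png',cv2.resize(im[60:240,150:520,::-1],(740,360)))
for l in ['spanner','spanner_grip']:
    for o in r.spot_point(l,'wrist')[:1]: print(l,round(o['conf'],2),np.round(W(m,o['at']),4))
```

```text
spanner 0.93 [0.4949 0.3244 0.001 ]
spanner_grip 0.72 [0.4933 0.3299 0.046 ]
```

View pics/w11c.png

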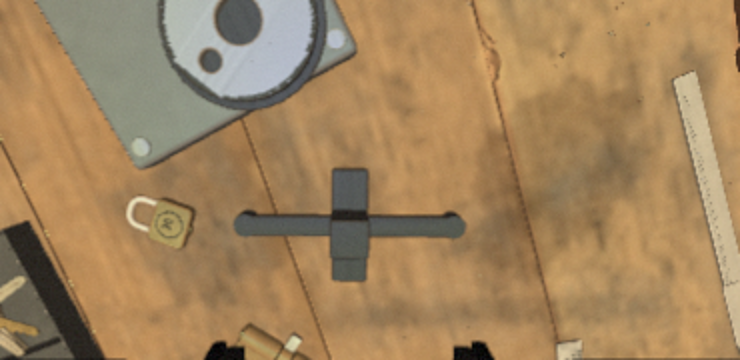

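The spanner stands upright at crop (350,225), clear of the jack and the padlock, so I am handing the job in.

```bash
python3 -c "
from bench import r
print(r.close_job())"
```

```text
the job is handed in; nothing more can be done
None
```

I handed the job in with four plates stacked on the table and the ring turned by the spanner to about 0.94 rad, which puts the stack level with the middle gauge's mark; the spanner is back on the bench and the spare plate lies flat, but the ring slipped back about 0.2 rad to its lower stop during stacking, before the spanner touched it.

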